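# Tare the bench balance with its guarded key

## Task

Tare the balance with the jar left standing on its pan: with a fingertip push the blue-tabbed cover all the way back off its well, then reach into the well, press the sunken blue key fully down and keep it down for a good second before letting it up. Then push that cover fully home over the well again. Leave the red key, its cover and all the jars alone.

Things in the scene. Friction and masses are not known exactly. Their poses are not given: they have to be found in the camera images.
- balance: Ivory bench balance, fixed, 340 mm (x, front to rear) by 240 mm (y). Origin: centre of its footprint at table height; x points to its rear, z up. Front deck 30 mm high; rear housing (x -5 to +165 mm) 64 mm high; round steel pan, 136 mm across, centred at x = 95 mm, top 78 mm above the table.
- tare_pod: Fixed grey key guard, blue front strip, on the balance's front deck. x axis to the balance's rear, z up. Origin: underside, below the well's centre. Spans x -40 to +84, y +-36 mm, 45 mm high (underside 30, rim 75 mm above the table). Well: pit open on top, 36 (x) by 50 mm (y), key at its bottom. Rails 6 mm above the rim at y +-32.5 mm, end stop at x 81 mm. Left or right place varies.
- cal_pod: The same guard with a red front strip, holding the red key; the two wells lie side by side, 110 mm apart along y. Leave alone.
- tare_cover (a joint): Slide of the flat white cover (48 mm in x, 58 mm in y, 4 mm thick) lying on the rim of the blue key's guard. 0 m = fully home, centred over the well; grows as it slides in the guard's +x; 0.052 m = fully back against its stop, the well entirely open. About 2 N pushes it; it stays where it is left. It starts home or up to 8 mm ajar.
- tare_tab (a point): Middle of the top edge of the blue upright tab on that cover. The tab is 6 mm thick (x), 40 mm wide (y) and rises 16.5 mm above the cover's top face (top edge 95.5 mm above the table). It stands near the cover's front edge: at guard x = -20 mm when home, +32 mm when fully back. Its axes are the guard's.
- tare_key (a joint): Travel of the blue key: 0 m = up, 0.006 m = fully down. Spring: about 2 N to start, 4.5 N to bottom; springs back when let go.
- tare_key_top (a point): Centre of the top face of the blue key (24 by 34 mm), at the bottom of its well, 24.5 mm below the rim; 50.5 mm above the table when up.
- cal_cover (a joint): The same cover slide on the red key's guard (red tab). Leave alone.
- cal_key (a joint): Travel of the red key (0 up, 0.006 m down). Leave alone.
- cal_tab (a point): Middle of the top edge of the red tab on the red key's cover.
- pan_jar: Sample jar, 56 mm across, 85 mm tall, clear with white cap, loose; origin at the centre of its underside. Stands on the balance's pan. Leave it standing there.
- left_jar: Sample jar, 56 mm across, 85 mm tall, clear with white cap, loose; origin at the centre of its underside. Stands on the table to the left of the balance. Leave it standing there.
- right_jar: Sample jar, 56 mm across, 85 mm tall, clear with white cap, loose; origin at the centre of its underside. Stands on the table to the right of the balance. Leave it standing there.

How it is judged (in metres and radians):
On the way, in this order (a step that is already met when the one before it is completed fails the run):
1. the blue-tabbed cover is pushed back clear of the well (at least 44 of 52 mm) (value of joint tare_cover above 0.044 m), for 0.1 s.
2. the blue key is held down (at least 4.5 of 6 mm) for 0.8 s by the fingers in the well (value of joint tare_key above 0.0045 m and value of joint tare_cover above 0.042 m and contact force between the fingers and tare_key above 0.5 N), for 0.8 s.
3. the key is up again and the cover is pushed home (value of joint tare_key below 0.0015 m and value of joint tare_cover below 0.004 m), for 0.2 s.
At the end, for the whole second after the job is handed in: The blue key is up (within 1.5 mm), its cover is home (within 4 mm); the red key and its cover are as they were (cover within 4 mm, key within 2 mm) and the three jars stand at rest where they stood (within 12 mm, upright within 0.3 rad) (all of step 3 and not (distance of cal_tab from where it was at the start of the episode above 0.004 m or value of joint cal_key above 0.002 m) and not ((distance of pan_jar from where it was at the start of the episode above 0.012 m or angle between pan_jar's own z axis and vertical above 0.3 rad) or (distance of left_jar from where it was at the start of the episode above 0.012 m or angle between left_jar's own z axis and vertical above 0.3 rad) or (distance of right_jar from where it was at the start of the episode above 0.012 m or angle between right_jar's own z axis and vertical above 0.3 rad)) and linear speed of each of pan_jar, left_jar, right_jar below 0.02 m/s); the robot touches nothing.
It fails at once if a jar is shifted by more than 12 mm, lifted or tipped ((distance of pan_jar from where it was at the start of the episode above 0.012 m or angle between pan_jar's own z axis and vertical above 0.3 rad) or (distance of left_jar from where it was at the start of the episode above 0.012 m or angle between left_jar's own z axis and vertical above 0.3 rad) or (distance of right_jar from where it was at the start of the episode above 0.012 m or angle between right_jar's own z axis and vertical above 0.3 rad)).
It fails at once if the red key is pressed (2 mm) or its cover shifted (4 mm) (distance of cal_tab from where it was at the start of the episode above 0.004 m or value of joint cal_key above 0.002 m).
It also fails if it takes over 48 s, if anything falls off the work surface, if the arm or the gripper's body presses on something with over 40 N, if the wrist force passes 120 N, or if a joint passes its speed limit or range.

## Robot

A 6-joint arm with a two-finger parallel gripper is mounted at the origin on the work surface. World frame = base frame: x ahead of the robot, y to its left, z up, the work surface at z = 0. Lengths are in mm, angles in rad, forces in N, time in s.
With the tool pointing down it reaches from about 400 to 925 mm from the base axis. Payload 12.5 kg.
Tool frame: the origin (TCP) lies midway between the tips of the shut fingers; the grasp point (between the pads) lies 19 mm behind it; z points along the fingers, y is the direction in which the jaws open and shut (so a half turn about z gives the same grasp; the last joint's range is limited). The gripper opens to 95 mm and grips with 3 to 60 N. Pads are 20 mm wide; open, the fingers measure 119 mm over their backs; the gripper's body (75 mm by 180 mm) begins 59 mm behind the grasp point.
Start: joints at [1.141, 0.491, 1.559, -0, 1.092, -0.106], TCP at [198.841, 592.545, 214.661] pointing down, gripper open.
Joint ranges: [-3.1, 3.1], [-0.84, 2.19], [0.05, 2.79], [-1.13, 4.28], [0.06, 2.93], [-2.69, 2.69]. Speed limits (rad/s): [2.22, 2.22, 2.79, 3.14, 3.14, 3.14].

## Interface

Orientations are given as [roll, pitch, yaw] about the fixed x, y, z axes, in that order (R = Rz(yaw) Ry(pitch) Rx(roll)).
In Python, from cell import env gives the robot as it stands.
- The arm moves only by the tool servo_tool, never from a script. Its argument "plan" is a list of rows, each a list of 7 numbers: the shift along the tool's x, y, z in m, then the turn, a rotation vector about the tool's x, y, z in degrees, then the opening in per cent of the stroke, from 0 (shut) to 100 (fully open). In form: [[dx, dy, dz, wx, wy, wz, jaw], ...]. A call has 1 to 8 rows; each row shifts and turns the pose as measured when the row begins, along the tool's axes as they then stand; what a row does not reach is not made up. A row lasts 1/12 s, in which the tool goes at most 41.7 mm and 7.16 degrees, less where a joint would pass 70% of its speed; a pose out of reach is approached as far as the arm can. A call is refused whole if a number of a shift passes 0.0417 or a number of a turn 7.16, either way. A call with a gripper value outside its range is refused whole. The fingers move at their own pace and stop on an object; the grip force is fixed at half the most. Time passes only in rows, so rows that do not move let the fingers close. It gives the time, the measured TCP pose, the force and the opening at its end, in the units of the state.
- env.state(): the state, without advancing time (a new reading comes with each control period).
- env.read_camera(name): name is "side" or "top" or "wrist"; returns a dict with "img" (400x640x3 uint8, blue, green, red), "intrinsics" (3x3 intrinsics, pixels), "R" (3x3) and "t" (3): a world point X has camera coordinates R X + t. Camera axes: x right, y down, z forward; pixel columns grow to the right and rows downward; lengths in mm; the calibration is good to about 2 mm. A picture is of the moment at which its call begins. There is no depth.
- env.job_done(): hands the job in, once; it reports no verdict.
The state is a dict: "t": time; "joints": joint angles; "qvel": joint speeds; "tau": joint torques, N m; "eef_pos": TCP position; "tcp_rot": TCP orientation; "ft_force": force on the tool from outside, world axes, zero at the start; "moment": the same for the moment, N m; "opening": opening from 0.0 (shut) to 1.0 (fully open).
Only numpy, scipy, OpenCV 4.12 (cv2) and the standard library are available. Lean on these libraries where they do the work, as an engineer would, in place of code of your own. Each camera call takes 0.05 s, during which the arm holds its last target. There are 200 camera calls.

## Working session

There is one attempt and no reset: what is moved stays moved. The work goes in short steps, Python scripts to look and compute and a tool call to move; the robot and the scene stay as the last step left them, time stands still between calls to the robot, and variables do not carry over. Pictures are saved under pics/ and viewed, about 8 in all and at most 12, crops included, and the job is handed in when it is done.

Besides the shell and the picture viewer there is one more tool, called in YAML: its name, and indented under it one key for each argument. servo_tool: Moves the arm, as the interface text tells. Its arguments: {"type":"object","properties":{"plan":{"type":"array","items":{"type":"array","items":{"type":"number"}}}},"required":["plan"]}

```bash
mkdir -p pics
python3 - <<'E'
from cell import env
import cv2,numpy as np
s=env.state();print(s)
for n in("top","side"):
    c=env.read_camera(n);cv2.imwrite(f"pics/{n}0.png",c["img"]);print(n,c["intrinsics"],c["R"],c["t"])
E
```

```text
{'t': 0.0, 'joints': array([ 1.14140033e+00,  4.91572826e-01,  1.55945262e+00, -8.07860394e-06,
        1.09168056e+00, -1.05601217e-01]), 'qvel': array([-0.00056776,  0.00089419,  0.00019019,  0.00152582,  0.00148662,
        0.00039922]), 'tau': array([-2.12309329e-03, -6.12627983e+01, -2.58181626e+01,  6.92236936e-02,
        4.82160214e-02, -7.57633188e-05]), 'eef_pos': array([198.73443346, 592.30841006, 214.05240885]), 'tcp_rot': array([-3.14048474e+00, -1.10228865e-04,  2.81780154e+00]), 'ft_force': array([-0.36192261,  0.18934101, -0.08785898]), 'moment': array([-0.04297154,  0.01296283,  0.00190814]), 'opening': 1.0014024753000155}
top [[369.44498951   0.         323.25168347]
 [  0.         369.44498951 196.30200729]
 [  0.           0.           1.        ]] [[-0.01631074 -0.9997484   0.01539792]
 [-0.9806842   0.0129938  -0.19516574]
 [ 0.19491656 -0.01828379 -0.9806494 ]] [ 43.07340993 622.378774   685.45397931]
side [[451.96998809   0.         317.71376875]
 [  0.         451.96998809 200.46571792]
 [  0.           0.           1.        ]] [[ 0.96313963 -0.26832941  0.01901021]
 [-0.12402137 -0.50564866 -0.85377874]
 [ 0.23870643  0.81995046 -0.52028885]] [-601.86831394  175.47744781  901.3326347 ]
```

View pics/top0.png

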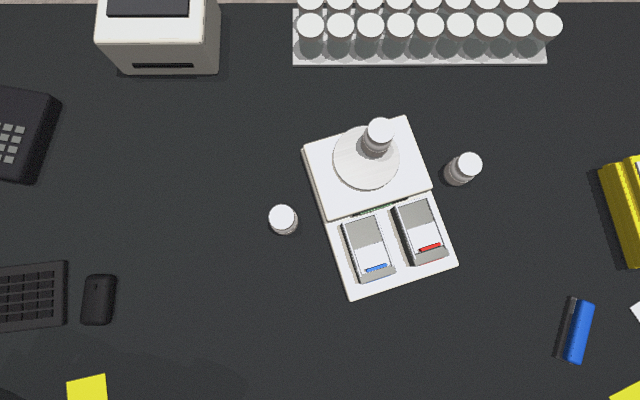

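View pics/side0.png

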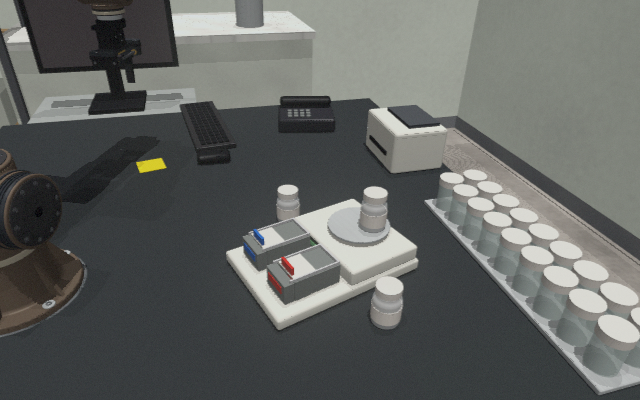

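Top view: blue tab at about (376,268), red tab at (430,247), and the balance's front edge runs from (350,299) to (458,265). The pan jar's cap is at (380,130). The side view agrees: the blue guard is on the left and both covers are near home.

```bash
cat > h.py <<'E'
import cv2,numpy as np
from cell import env
def ray(c,p,z):
    K,R,t=c["intrinsics"],np.array(c["R"]),np.array(c["t"])
    d=R.T@np.linalg.inv(K)@[p[0],p[1],1.]; o=-R.T@t
    return o+d*(z-o[2])/d[2]
def proj(c,X):
    q=c["intrinsics"]@(c["R"]@np.array(X,float)+c["t"]);return q[:2]/q[2]
def mask(img,col,roi=None):
    b,g,r=[img[...,i].astype(int) for i in range(3)]
    m=((b-r>60)&(b-g>30)) if col=="b" else ((r-b>60)&(r-g>60))
    m=m.astype(np.uint8)*255
    if roi:
        k=np.zeros_like(m);x0,y0,x1,y1=roi;k[y0:y1,x0:x1]=1;m*=k
    return m
def blobs(m,amin=15):
    n,l,s,c=cv2.connectedComponentsWithStats(m)
    return [(s[i],c[i],cv2.minAreaRect(np.argwhere(l==i)[:,::-1].astype(np.float32))) for i in range(1,n) if s[i][4]>=amin]
E
python3 - <<'E'
from h import *
roi={"top":(330,220,460,300),"side":(225,200,340,310)}
for n in("top","side"):
    c=env.read_camera(n)
    for col in "br":
        for s,ce,r in blobs(mask(c["img"],col,roi[n])):
            print(n,col,s,ce.round(1),np.round(cv2.boxPoints(r),1).tolist(),ray(c,ce,95.5).round(1),ray(c,ce,88).round(1))
c=env.read_camera("top")
g=c["img"].min(2); m=((g>150)*255).astype(np.uint8)
k=np.zeros_like(m);k[100:310,295:465]=1
for z,ps in((30,[(350,299),(458,265)]),(64,[(303,150),(405,115)]),(30,[(325,220),(432,185)])):
    P=[ray(c,p,z) for p in ps];d=P[1]-P[0];print(z,np.round(P,1),np.arctan2(d[1],d[0])+np.pi/2,np.linalg.norm(d))
E
```

```text
top b [366 263  21   9  72] [376.3 267.2] [[365.70001220703125, 269.1000061035156], [385.79998779296875, 262.3999938964844], [386.79998779296875, 265.3999938964844], [366.70001220703125, 272.1000061035156]] [480.4 -62.   95.5] [480.4 -63.1  88. ]
top r [419 242  22   9  73] [429.9 246.4] [[418.79998779296875, 248.39999389648438], [439.5, 241.5], [440.5, 244.5], [419.79998779296875, 251.39999389648438]] [ 517.3 -164.8   95.5] [ 517.7 -167.    88. ]
side b [253 229  11  16  68] [258.7 236.1] [[250.6999969482422, 231.0], [254.60000610351562, 227.6999969482422], [266.20001220703125, 241.1999969482422], [262.29998779296875, 244.60000610351562]] [479.7 -73.2  95.5] [481.  -62.9  88. ]
side b [244 243  11  17  49] [249.3 251. ] [[242.1999969482422, 244.3000030517578], [244.8000030517578, 242.39999389648438], [256.1000061035156, 257.3999938964844], [253.5, 259.3999938964844]] [ 454.6 -116.8   95.5] [ 455.6 -107.    88. ]
side r [281 257  13  18  93] [287.7 265.1] [[278.79998779296875, 258.79998779296875], [283.3999938964844, 255.0], [296.3999938964844, 271.29998779296875], [291.79998779296875, 275.0]] [ 516.7 -175.8   95.5] [ 518.5 -166.9   88. ]
side r [268 272  13  21  66] [274.6 282.2] [[265.6000061035156, 274.0], [268.5, 271.6000061035156], [282.8999938964844, 289.70001220703125], [280.0, 292.0]] [ 484.7 -215.9   95.5] [ 486.  -207.5   88. ]
30 [[ 419.2  -16.7   30. ]
 [ 482.4 -239.6   30. ]] 0.27637759755212077 231.61215468076165
64 [[ 720.2   74.1   64. ]
 [ 795.1 -141.6   64. ]] 0.33418779927257125 228.31289099454236
30 [[ 578.8   30.5   30. ]
 [ 650.6 -198.6   30. ]] 0.30351688413180966 240.06828859317022
```

```bash
cat >> h.py <<'E'
from scipy.spatial.transform import Rotation as Ro
def rows(target,yaw,n):
    s=env.state();p=s["eef_pos"];y0=s["tcp_rot"][2];R0=Ro.from_euler("xyz",s["tcp_rot"])
    dy=(yaw-y0+np.pi)%(2*np.pi)-np.pi
    R1=Ro.from_euler("xyz",[np.pi,0,yaw]); w=(R0.inv()*R1).as_rotvec(degrees=True)/n
    d=(np.array(target)-p)/n
    for i in range(n):
        R=R0*Ro.from_rotvec(w*i,degrees=True)
        print((R.inv().apply(d)/1000).round(4).tolist(),w.round(2).tolist())
E
python3 -c "
from h import *
rows([480,0,214],3.46,17)"
```

```text
[-0.0268, -0.0278, 0.0] [-0.0, -0.0, -2.16]
[-0.0257, -0.0288, 0.0] [-0.0, -0.0, -2.16]
[-0.0246, -0.0297, 0.0] [-0.0, -0.0, -2.16]
[-0.0235, -0.0306, 0.0] [-0.0, -0.0, -2.16]
[-0.0223, -0.0315, 0.0] [-0.0, -0.0, -2.16]
[-0.0211, -0.0323, 0.0] [-0.0, -0.0, -2.16]
[-0.0198, -0.0331, 0.0] [-0.0, -0.0, -2.16]
[-0.0186, -0.0338, 0.0] [-0.0, -0.0, -2.16]
[-0.0173, -0.0345, 0.0] [-0.0, -0.0, -2.16]
[-0.016, -0.0351, 0.0] [-0.0, -0.0, -2.16]
[-0.0146, -0.0357, 0.0] [-0.0, -0.0, -2.16]
[-0.0133, -0.0362, 0.0] [-0.0, -0.0, -2.16]
[-0.0119, -0.0367, 0.0] [-0.0, -0.0, -2.16]
[-0.0105, -0.0371, 0.0] [-0.0, -0.0, -2.16]
[-0.0091, -0.0375, 0.0] [-0.0, -0.0, -2.16]
[-0.0077, -0.0378, 0.0] [-0.0, -0.0, -2.16]
[-0.0062, -0.0381, 0.0] [-0.0, -0.0, -2.16]
```

servo_tool:
  plan:
    - [-0.027,-0.028,0,0,0,-2.2,0]
    - [-0.026,-0.029,0,0,0,-2.2,0]
    - [-0.025,-0.03,0,0,0,-2.2,0]
    - [-0.0235,-0.031,0,0,0,-2.2,0]
    - [-0.022,-0.0315,0,0,0,-2.2,0]
    - [-0.021,-0.032,0,0,0,-2.2,0]
    - [-0.02,-0.033,0,0,0,-2.2,0]
    - [-0.0185,-0.034,0,0,0,-2.2,0]

```text
t: 0.92
eef_pos: [334.5, 307.5, 212.4]
tcp_rot: [3.141, -0.0, -3.135]
ft_force: [0.7, -0.2, 1.2]
opening: 0.499
```

servo_tool:
  plan:
    - [-0.017,-0.0345,0,0,0,-2.2,0]
    - [-0.016,-0.035,0,0,0,-2.2,0]
    - [-0.0145,-0.0355,0,0,0,-2.2,0]
    - [-0.013,-0.036,0,0,0,-2.2,0]
    - [-0.012,-0.0365,0,0,0,-2.2,0]
    - [-0.0105,-0.037,0,0,0,-2.2,0]
    - [-0.009,-0.0375,0,0,0,-2.2,0]
    - [-0.008,-0.038,0,0,0,-2.2,0]

```text
t: 1.58
eef_pos: [480.2, 19.4, 213.8]
tcp_rot: [3.141, 0.004, -2.811]
ft_force: [1.2, 0.5, 0.3]
opening: 0.004
```

```bash
python3 -c "
from h import *
rows([440,-77,210],3.46,6)"
```

```text
[0.0115, -0.013, 0.0006] [0.0, 0.03, 0.11]
[0.0115, -0.013, 0.0006] [0.0, 0.03, 0.11]
[0.0115, -0.0131, 0.0006] [0.0, 0.03, 0.11]
[0.0115, -0.0131, 0.0006] [0.0, 0.03, 0.11]
[0.0114, -0.0131, 0.0006] [0.0, 0.03, 0.11]
[0.0114, -0.0131, 0.0006] [0.0, 0.03, 0.11]
```

servo_tool:
  plan:
    - [0.0115,-0.013,0,0,0,0,0]
    - [0.0115,-0.013,0,0,0,0,0]
    - [0.0115,-0.013,0,0,0,0,0]
    - [0.0115,-0.013,0,0,0,0,0]
    - [0.0115,-0.013,0,0,0,0,0]
    - [0.0115,-0.013,0,0,0,0,0]
    - [0,0,0,0,0,0,0]
    - [0,0,0,0,0,0,0]

```text
t: 2.25
eef_pos: [441.6, -88.8, 213.0]
tcp_rot: [-3.141, 0.005, -2.818]
ft_force: [0.8, -0.3, -0.2]
opening: 0.006
```

Run:
```python
from h import *
c=env.read_camera("wrist");cv2.imwrite("pics/w1.png",c["img"]);print(c["t"],-np.array(c["R"]).T@c["t"])
for col in "br":
    for s,ce,r in blobs(mask(c["img"],col),60):
        print(col,s,ce.round(1),np.round(cv2.boxPoints(r),1).tolist(),ray(c,ce,95.5).round(1))
```

```text
[ 224.67924169 -407.10823466  290.51678526] [ 376.58617861 -110.70465351  382.81223681]
b [306 214  53   3 105] [332.6 214.8] [[306.0, 214.0], [358.0, 214.0], [358.0, 216.0], [306.0, 216.0]] [451.2 -73.2  95.5]
b [335 242  19   4  71] [344.1 243.5] [[335.0, 242.0], [353.0, 242.0], [353.0, 245.0], [335.0, 245.0]] [472.3 -55.4  95.5]
r [187 209  55   5 175] [214.1 211.4] [[187.0, 212.1999969482422], [187.10000610351562, 208.8000030517578], [241.10000610351562, 210.5], [241.0, 213.89999389648438]] [ 480.  -168.9   95.5]
r [184 243  48  13 303] [204.2 250. ] [[183.8000030517578, 254.0], [184.10000610351562, 242.8000030517578], [231.0, 244.10000610351562], [230.6999969482422, 255.1999969482422]] [ 516.5 -168.4   95.5]
```

View pics/w1.png

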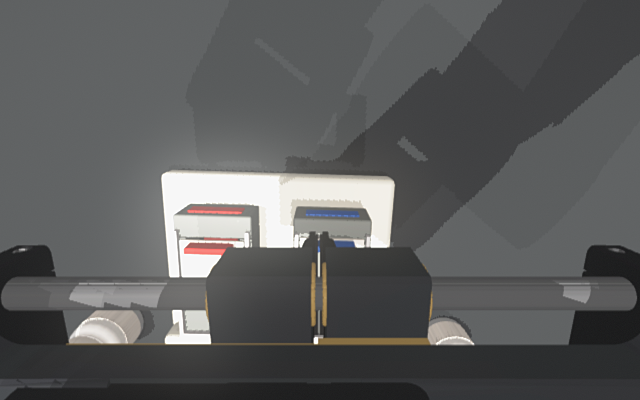

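The wrist view shows the blue strip at (333,215), the red strip at (214,211), and the front edge of the balance from (165,172) to (393,178). The blue tab at about (344,243) is partly hidden by the fingers.

Run:
```python
from h import *
c=env.read_camera("wrist")
for z in (55,65,75):
    b=ray(c,(332.0,214.8),z);r=ray(c,(214.1,211.4),z);d=b-r
    print(z,b.round(1),r.round(1),np.linalg.norm(d).round(1),np.arctan2(-d[0],d[1]).round(4))
g=cv2.cvtColor(c["img"],cv2.COLOR_BGR2GRAY)
xs=list(range(180,275,5))+list(range(285,385,5))
ys=[150+np.argmax(np.diff(g[150:195,x].astype(int))) +.5 for x in xs]
P=np.array([ray(c,(x,y),30) for x,y in zip(xs,ys)]);f=np.polyfit(P[:,1],P[:,0],1);print("edge",np.arctan(-f[0]),f,np.abs(np.polyval(f,P[:,1])-P[:,0]).max())
T=env.read_camera("top");S=env.read_camera("side")
for col,roi in (("b",[(225,200,340,310),(330,220,460,300)]),):
    # triangulate blue tab centroid top/side
    for cc,n,ro in((S,"side",roi[0]),(T,"top",roi[1])):
        print(n,[(s[4],ce.round(1)) for s,ce,r in blobs(mask(cc["img"],col,ro))])
for z in (86,88,90,92,94): print(z,ray(S,(258.7,236.1),z).round(1),ray(T,(376.3,267.2),z).round(1))
```

```text
55 [461.9 -68.3  55. ] [ 494.8 -176.9   55. ] 113.5 0.2938
65 [459.3 -69.5  65. ] [ 491.2 -174.9   65. ] 110.0 0.2938
75 [456.7 -70.8  75. ] [ 487.6 -172.8   75. ] 106.6 0.2938
edge 0.2977603394775431 [-3.06883973e-01  4.03873376e+02] 2.379899124532983
side [(np.int32(63), array([258.8, 236.3])), (np.int32(40), array([249.2, 251.3]))]
top [(np.int32(67), array([376.1, 267.3]))]
86 [481.4 -60.1  86. ] [480.5 -63.4  86. ]
88 [481.1 -62.8  88. ] [480.5 -63.1  88. ]
90 [480.7 -65.6  90. ] [480.5 -62.8  90. ]
92 [480.4 -68.3  92. ] [480.5 -62.4  92. ]
94 [480.  -71.1  94. ] [480.5 -62.1  94. ]
```

```bash
cat >> h.py <<'E'
YG=0.295;S0,L0=459.3,-199.9
def g():
    x,y,z=env.state()["eef_pos"];c,s=np.cos(YG),np.sin(YG)
    print("X %.1f Y %.1f z %.1f"%(c*x+s*y-S0,-s*x+c*y-L0,z),"F",env.state()["ft_force"].round(1),"rot",env.state()["tcp_rot"].round(3))
E
python3 -c "
from h import *
g()"
```

```text
X -62.0 Y -12.6 z 213.0 F [ 0.9 -0.   0.3] rot [-3.141  0.005 -2.815]
```

servo_tool:
  plan:
    - [-0.005,0.004,0,0,0,0.8,0]
    - [-0.006,0.004,0,0,0,0.8,0]
    - [-0.006,0.0045,0.02,0,0,0,0]
    - [0,0,0.03,0,0,0,0]
    - [0,0,0.03,0,0,0,0]
    - [0,0,0.02,0,0,0,0]
    - [0,0,0,0,0,0,0]
    - [0,0,0,0,0,0,0]

```text
t: 3.12
eef_pos: [458.7, -64.6, 111.0]
tcp_rot: [-3.138, 0.009, -2.837]
ft_force: [0.2, -0.1, 0.4]
opening: 0.004
```

Run:
```python
from h import *
g();g()
c=env.read_camera("side");im=c["img"][190:320,200:360];cv2.imwrite("pics/s2.png",cv2.resize(im,None,fx=4.5,fy=4.5,interpolation=cv2.INTER_CUBIC))
```

```text
X -39.2 Y 4.7 z 111.0 F [ 0.2 -0.1  0.4] rot [-3.138  0.009 -2.837]
X -39.2 Y 4.7 z 111.0 F [ 0.2 -0.1  0.4] rot [-3.138  0.009 -2.837]
```

View pics/s2.png

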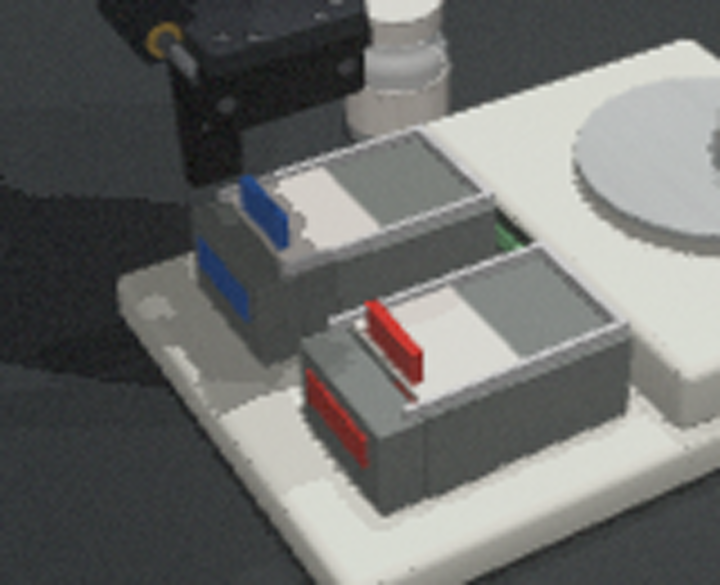

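Side crop: the shut fingers hang in front of the blue tab, clear of everything. Next I lower them to tab height.

servo_tool:
  plan:
    - [0.005,-0.004,0,0,0,0.4,0]
    - [0,0,0.01,0,0,0,0]
    - [0,0,0.01,0,0,0,0]
    - [0,0,0.003,0,0,0,0]
    - [0,0,0,0,0,0,0]

```text
t: 3.58
eef_pos: [457.7, -71.5, 93.6]
tcp_rot: [-3.132, 0.018, -2.844]
ft_force: [-0.2, 0.2, -1.0]
opening: 0.003
```

```bash
python3 -c "
from h import *
g()"
```

```text
X -42.2 Y -1.6 z 93.6 F [-0.2  0.2 -1. ] rot [-3.132  0.018 -2.844]
```

```bash
cat >> h.py <<'E'
def go(X,Y,z,n):
    c,s=np.cos(YG),np.sin(YG);S,L=X+S0,Y+L0
    rows([c*S-s*L,s*S+c*L,z],YG+np.pi,n)
E
python3 -c "
from h import *
go(-42,0,85,2)"
```

```text
[-0.0, 0.0008, 0.0043] [-0.26, 0.52, 0.08]
[-0.0, 0.0008, 0.0043] [-0.26, 0.52, 0.08]
```

servo_tool:
  plan:
    - [0,0.001,0.004,-0.26,0.5,0,0]
    - [0,0,0.004,-0.26,0.5,0,0]
    - [-0.006,0,0,0,0,0,0]
    - [-0.006,0,0,0,0,0,0]
    - [-0.006,0,0,0,0,0,0]
    - [-0.006,0,0,0,0,0,0]

```text
t: 4.08
eef_pos: [482.3, -63.7, 87.6]
tcp_rot: [-3.141, 0.0, -2.845]
ft_force: [-0.8, -1.3, -1.1]
opening: 0.006
```

```bash
python3 -c "
from h import *
g();go(21,0,85,6)"
```

```text
X -16.4 Y -1.3 z 87.6 F [-0.8 -1.3 -1.1] rot [-3.141  0.    -2.845]
[-0.0062, 0.0002, 0.0004] [-0.01, 0.0, 0.02]
[-0.0062, 0.0002, 0.0004] [-0.01, 0.0, 0.02]
[-0.0062, 0.0002, 0.0004] [-0.01, 0.0, 0.02]
[-0.0062, 0.0002, 0.0004] [-0.01, 0.0, 0.02]
[-0.0062, 0.0002, 0.0004] [-0.01, 0.0, 0.02]
[-0.0062, 0.0002, 0.0004] [-0.01, 0.0, 0.02]
```

servo_tool:
  plan:
    - [-0.006,0,0,0,0,0,0]
    - [-0.006,0,0,0,0,0,0]
    - [-0.006,0,0,0,0,0,0]
    - [-0.006,0,0,0,0,0,0]
    - [-0.003,0,0,0,0,0,0]

```text
t: 4.5
eef_pos: [511.9, -54.7, 87.6]
tcp_rot: [-3.14, 0.0, -2.844]
ft_force: [-1.1, -2.0, 0.4]
opening: 0.007
```

```bash
python3 -c "
from h import *
g();go(20,0,85,3)"
```

```text
X 14.6 Y -1.3 z 87.6 F [-1.1 -2.   0.4] rot [-3.14   0.    -2.844]
[-0.0018, 0.0004, 0.0009] [-0.02, 0.01, 0.05]
[-0.0018, 0.0004, 0.0009] [-0.02, 0.01, 0.05]
[-0.0018, 0.0004, 0.0009] [-0.02, 0.01, 0.05]
```

servo_tool:
  plan:
    - [-0.003,0,0,0,0,0,0]
    - [-0.003,0,0,0,0,0,0]
    - [-0.003,0,0,0,0,0,0]

```text
t: 4.75
eef_pos: [515.0, -53.3, 87.4]
tcp_rot: [3.14, -0.015, -2.841]
ft_force: [-22.0, -18.3, 18.1]
opening: 0.001
```

```bash
python3 -c "
from h import *
g()"
```

```text
X 17.9 Y -0.8 z 87.4 F [-22.  -18.3  18.1] rot [ 3.14  -0.015 -2.841]
```

The force rise shows the cover is at its stop. I back off, rise, and check the well.

servo_tool:
  plan:
    - [0.004,0,0,0,-0.4,0,0]
    - [0.006,0,-0.005,0,-0.4,0,0]
    - [0.006,0,-0.01,0,0,0,0]
    - [0.003,0,-0.01,0,0,0,0]
    - [0,0,0,0,0,0,0]
    - [0,0,0,0,0,0,0]

```text
t: 5.25
eef_pos: [495.9, -59.5, 116.2]
tcp_rot: [3.14, 0.001, -2.842]
ft_force: [0.8, -0.1, 0.6]
opening: 0.004
```

Run:
```python
from h import *
g()
t=env.read_camera("top")["img"][190:320,300:460];c=env.read_camera("side");im=c["img"][190:320,200:360]
cv2.imwrite("pics/s3.png",cv2.resize(np.hstack([im,t]),None,fx=2.5,fy=2.5,interpolation=cv2.INTER_CUBIC))
for s,ce,r in blobs(mask(c["img"],"b",(225,190,340,310))): print(s,ce,ray(c,ce,88))
```

```text
X -2.1 Y -1.2 z 116.2 F [ 0.8 -0.1  0.6] rot [ 3.140e+00  1.000e-03 -2.842e+00]
[275 222  11  15  56] [280.76785714 228.55357143] [529.90274692 -47.43672981  88.        ]
[245 244  10  17  46] [249.82608696 251.91304348] [ 456.14989713 -110.20006087   88.        ]
```

View pics/s3.png

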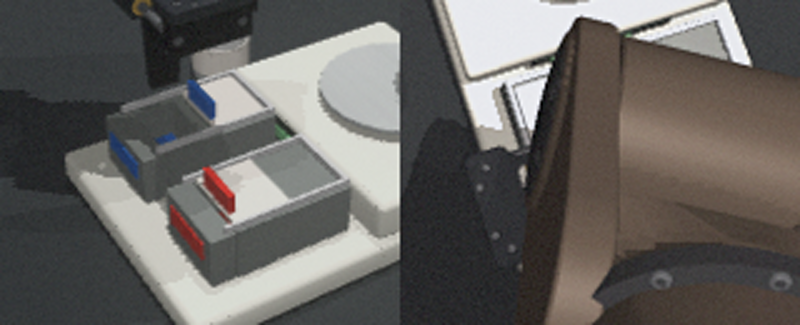

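The cover is fully back and the well is open, with the blue key visible in it. The fingers are above the well, so I descend.

servo_tool:
  plan:
    - [-0.001,0.001,0.015,0,0,-0.3,0]
    - [0,0,0.015,0,0,0,0]
    - [0,0,0.012,0,0,0,0]
    - [0,0,0.006,0,0,0,0]
    - [0,0,0,0,0,0,0]
    - [0,0,0,0,0,0,0]

```text
t: 5.85
eef_pos: [498.2, -57.6, 65.7]
tcp_rot: [3.141, 0.002, -2.835]
ft_force: [-0.6, -0.2, 0.1]
opening: 0.006
```

```bash
python3 -c "
from h import *
g();go(-1,0,54,3)"
```

```text
X 0.6 Y -0.0 z 65.7 F [-0.6 -0.2  0.1] rot [ 3.141e+00  2.000e-03 -2.835e+00]
[0.0006, 0.0, 0.0039] [0.01, 0.04, 0.22]
[0.0006, 0.0, 0.0039] [0.01, 0.04, 0.22]
[0.0005, 0.0, 0.0039] [0.01, 0.04, 0.22]
```

servo_tool:
  plan:
    - [0.001,0,0.004,0,0,0.3,0]
    - [0,0,0.004,0,0,0.3,0]
    - [0,0,0.003,0,0,0,0]
    - [0,0,0.003,0,0,0,0]
    - [0,0,0.003,0,0,0,0]
    - [0,0,0.003,0,0,0,0]

```text
t: 6.35
eef_pos: [498.2, -58.1, 46.0]
tcp_rot: [-3.141, 0.005, -2.847]
ft_force: [-1.3, 0.2, 4.4]
opening: 0.002
```

```bash
python3 -c "
from h import *
g()"
```

```text
X 0.5 Y -0.5 z 46.0 F [-1.3  0.2  4.4] rot [-3.141  0.005 -2.847]
```

servo_tool:
  plan:
    - [0,0,0.002,0,0,0,0]
    - [0,0,0.002,0,0,0,0]
    - [0,0,0.001,0,0,0,0]
    - [0,0,0.001,0,0,0,0]

```text
t: 6.68
eef_pos: [498.3, -58.1, 44.7]
tcp_rot: [-3.139, 0.007, -2.846]
ft_force: [-2.3, 0.4, 9.9]
opening: 0.005
```

Bottomed: 9.9 N at z 44.7. I hold it there with a small preload.

servo_tool:
  plan:
    - [0,0,0.001,0,0,0,0]
    - [0,0,0.001,0,0,0,0]
    - [0,0,0.001,0,0,0,0]
    - [0,0,0.001,0,0,0,0]
    - [0,0,0.001,0,0,0,0]
    - [0,0,0.001,0,0,0,0]
    - [0,0,0.001,0,0,0,0]
    - [0,0,0.001,0,0,0,0]

```text
t: 7.35
eef_pos: [498.3, -58.0, 44.6]
tcp_rot: [-3.136, 0.012, -2.845]
ft_force: [-4.4, 0.4, 19.8]
opening: 0.006
```

servo_tool:
  plan:
    - [0,0,0.001,0,0,0,0]
    - [0,0,0.001,0,0,0,0]
    - [0,0,0.001,0,0,0,0]
    - [0,0,0.001,0,0,0,0]
    - [0,0,0.001,0,0,0,0]
    - [0,0,0.001,0,0,0,0]
    - [0,0,0.001,0,0,0,0]
    - [0,0,0.001,0,0,0,0]

```text
t: 8.02
eef_pos: [498.3, -58.1, 44.6]
tcp_rot: [-3.132, 0.017, -2.844]
ft_force: [-4.4, 0.2, 19.1]
opening: 0.003
```

```bash
python3 -c "
from h import *
g()"
```

```text
X 0.6 Y -0.5 z 44.6 F [-4.4  0.2 19.1] rot [-3.132  0.017 -2.844]
```

Held for over 1.3 s with about 19 N. Now I rise and go over behind the tab.

servo_tool:
  plan:
    - [0,0,-0.006,-0.25,0.5,0,0]
    - [0,0,-0.015,-0.25,0.5,0,0]
    - [0,0,-0.02,0,0,0,0]
    - [0,0,-0.02,0,0,0,0]
    - [0,0,-0.008,0,0,0,0]
    - [0,0,0,0,0,0,0]

```text
t: 8.52
eef_pos: [498.3, -58.1, 115.8]
tcp_rot: [-3.141, -0.001, -2.844]
ft_force: [-0.6, 0.0, 0.1]
opening: 0.005
```

```bash
python3 -c "
from h import *
g();go(60,0,118,4)"
```

```text
X 0.6 Y -0.5 z 115.8 F [-0.6  0.   0.1] rot [-3.141e+00 -1.000e-03 -2.844e+00]
[-0.0149, 0.0001, -0.0006] [-0.01, -0.01, 0.03]
[-0.0149, 0.0001, -0.0006] [-0.01, -0.01, 0.03]
[-0.0149, 0.0001, -0.0006] [-0.01, -0.01, 0.03]
[-0.0149, 0.0001, -0.0006] [-0.01, -0.01, 0.03]
```

servo_tool:
  plan:
    - [-0.014,0,0,0,0,0,0]
    - [-0.014,0,0,0,0,0,0]
    - [-0.014,0,0,0,0,0,0]
    - [-0.01,0,0,0,0,0,0]
    - [0,0,0,0,0,0,0]
    - [0,0,0,0,0,0,0]

```text
t: 9.02
eef_pos: [548.4, -42.1, 111.2]
tcp_rot: [3.141, -0.004, -2.845]
ft_force: [-0.2, -0.0, -0.0]
opening: 0.002
```

```bash
python3 -c "
from h import *
g();go(60,0,87,3)"
```

```text
X 53.2 Y 0.1 z 111.2 F [-0.2 -0.  -0. ] rot [ 3.141 -0.004 -2.845]
[-0.0023, -0.0001, 0.0081] [0.02, -0.07, 0.03]
[-0.0023, -0.0001, 0.0081] [0.02, -0.07, 0.03]
[-0.0023, -0.0001, 0.0081] [0.02, -0.07, 0.03]
```

servo_tool:
  plan:
    - [-0.003,0,0,0,0,0,0]
    - [0,0,0.007,0,0,0,0]
    - [0,0,0.007,0,0,0,0]
    - [0,0,0.004,0,0,0,0]
    - [0,0,0,0,0,0,0]

```text
t: 9.43
eef_pos: [549.0, -41.6, 90.0]
tcp_rot: [3.139, -0.006, -2.845]
ft_force: [0.2, 0.2, -0.0]
opening: 0.006
```

```bash
python3 -c "
from h import *
g()"
```

```text
X 53.9 Y 0.5 z 90.0 F [ 0.2  0.2 -0. ] rot [ 3.139 -0.006 -2.845]
```

Behind the tab at z 90. I lower a little and pull the cover forward.

servo_tool:
  plan:
    - [0,0,0.003,0,-0.3,0,0]
    - [0.007,0,0,0,0,0,0]
    - [0.007,0,0,0,0,0,0]
    - [0.007,0,0,0,0,0,0]
    - [0.007,0,0,0,0,0,0]
    - [0.006,0,0,0,0,0,0]
    - [0.006,0,0,0,0,0,0]

```text
t: 10.02
eef_pos: [507.6, -54.3, 86.8]
tcp_rot: [3.14, 0.001, -2.846]
ft_force: [1.4, 0.7, -0.8]
opening: 0.006
```

```bash
python3 -c "
from h import *
g()"
```

```text
X 10.6 Y 0.4 z 86.8 F [ 1.4  0.7 -0.8] rot [ 3.140e+00  1.000e-03 -2.846e+00]
```

servo_tool:
  plan:
    - [0.005,0,0,0,0,0,0]
    - [0.004,0,0,0,0,0,0]
    - [0.003,0,0,0,0,0,0]
    - [0.003,0,0,0,0,0,0]

```text
t: 10.35
eef_pos: [492.1, -59.4, 87.4]
tcp_rot: [3.141, 0.004, -2.847]
ft_force: [19.9, 14.8, -11.2]
opening: 0.004
```

servo_tool:
  plan:
    - [0.002,0,0,0,0,0,0]
    - [0.002,0,0,0,0,0,0]

```text
t: 10.52
eef_pos: [492.5, -59.8, 87.8]
tcp_rot: [-3.14, 0.015, -2.85]
ft_force: [12.3, 12.5, -10.0]
opening: 0.003
```

```bash
python3 -c "
from h import *
g()"
```

```text
X -5.5 Y -0.5 z 87.8 F [ 12.3  12.5 -10. ] rot [-3.14   0.015 -2.85 ]
```

It is against the home stop. I back off, rise clear, and check.

servo_tool:
  plan:
    - [-0.003,0,0,0,0.4,0,0]
    - [-0.006,0,-0.003,0,0.4,0,0]
    - [-0.004,0,-0.02,0,0,0,0]
    - [0,0,-0.03,0,0,0,0]
    - [0,0,-0.035,0,0,0,0]
    - [0,0,-0.035,0,0,0,0]
    - [0,0,0,0,0,0,0]
    - [0,0,0,0,0,0,0]

```text
t: 11.18
eef_pos: [505.0, -55.4, 216.7]
tcp_rot: [-3.141, -0.007, -2.849]
ft_force: [1.2, 0.4, -0.5]
opening: 0.005
```

Run:
```python
from h import *
g()
c=env.read_camera("side");im=c["img"][170:340,200:440]
cv2.imwrite("pics/s4.png",cv2.resize(im,None,fx=3,fy=3,interpolation=cv2.INTER_CUBIC))
a=cv2.imread("pics/side0.png")
for q in(a,c["img"]):
  for col in "br":
    for s,ce,r in blobs(mask(q,col,(225,190,340,310))): print(col,s[4],ce.round(1),ray(c,ce,88).round(1))
```

```text
X 7.8 Y 0.1 z 216.7 F [ 1.2  0.4 -0.5] rot [-3.141 -0.007 -2.849]
b 69 [258.6 236.1] [481.  -62.9  88. ]
b 45 [249.3 250.9] [ 455.6 -106.9   88. ]
r 91 [287.8 265.2] [ 518.7 -167.2   88. ]
r 70 [274.5 282.1] [ 485.9 -207.1   88. ]
b 72 [257.8 236.3] [479.2 -63.1  88. ]
b 54 [249.5 251.5] [ 455.8 -108.7   88. ]
r 105 [287.6 265.3] [ 518.2 -167.6   88. ]
r 78 [274.4 282.3] [ 485.7 -207.5   88. ]
```

View pics/s4.png

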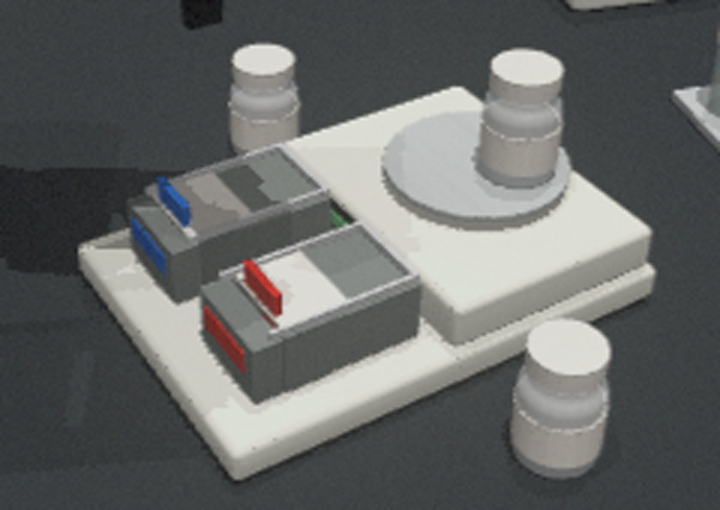

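The cover is home: the tab measures 53 mm forward of its fully back position. The red tab is unmoved and the jars are standing.

```bash
python3 -c "
from cell import env
print(env.job_done())"
```

```text
the job is handed in; nothing more can be done
None
```

The job is handed in at about 11 s of the 48 s allowed. With the fingers shut, I pushed the blue-tabbed cover back to its stop. I then pressed the blue key to its bottom and held it there for over 1.3 s at 10–20 N. After letting it up, I pushed the cover forward until it met its home stop, and lifted the fingers clear.

- **Cover:** the last side view puts the blue tab about 53 mm forward of its fully back position, against a nominal 52 mm. That is home within camera accuracy.
- **Red tab and jars:** the red tab is where it was within about 0.7 mm. The picture shows all three jars upright in their places, though I did not measure their positions.
- **Blue key:** I did not see it after closing the cover. That it came up is inferred from the fingers being lifted clear of it.
- **Disagreement:** fingertip contact and the camera differed by about 1–3 mm on the tab's position along the slide. This is within tolerance. No check failed.

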